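Hold the UV lamp over the large TLC plate

TASK

Pick up the hand-held UV lamp by its handle, lift it over the rack of test tubes and hold it over the larger of the two white plates in the steel tray, ready for the spots to be read: level, centred on the plate, lengthwise along it (either way round) and with its underside about 15 mm above the plate. The coating is fragile, so never touch or shift the plate, and leave the other glassware and the forceps where they are. Do not put the lamp down: finish while still holding it there, steady and resting on nothing.

Things in the scene. Friction and masses are not known exactly. Their poses are not given: they have to be found in the camera images.
- lamp_handle (a point): Centre of the grip bar of the UV lamp's bow handle. The black bar is 110 mm long (x), 22 mm wide (y), 18 mm thick (z), its centre 86 mm above the lamp's underside; below it is a 33 mm gap down to the lamp's box; posts 16 mm thick carry it 47 mm either side of the middle. x along the lamp, y across, z up
- lamp_window (a point): Centre of the lamp's flat underside, where the 150 x 50 mm filter window is, straight below the handle's centre; same axes as the handle. The window is flush with the underside, nothing hangs below it
- lamp: The hand-held battery UV lamp: a grey box 180 (x) x 62 (y) x 44 mm high with black end caps and a black bow handle on top, lying loose on the bench, window down. 0.36 to 0.59 kg, balanced under the handle's centre. Origin at the centre of its underside
- plate_top (a point): Centre of the upper, white-coated face of the LARGE plate: 100 mm long (x) by 50 mm wide (y), 3 mm thick, lying loose on the tray's floor; its face is 7 mm above the bench. z up
- plate: The same large plate; origin at the centre of its underside
- small_plate_top (a point): Centre of the upper face of the small plate, 75 x 25 x 3 mm, also white, lying loose in the other half of the tray. Not wanted
- tray: Shallow stainless tray, fixed: 320 (x) x 250 mm (y), walls 4 mm, rim 22 mm above the bench with a lip 8 mm outwards, floor 4 mm up. Origin at the centre of its underside. The plates lie side by side in it, one in each y half, lengthwise along x. Tray and lamp stand on opposite sides of the rack, either one left
- rack: Stainless wire test-tube rack, fixed, 246 mm long (x) by 66 mm wide (y) and 87 mm high, standing between lamp and tray; origin at the centre of its foot. With the tubes in it, it is 143 mm high
- vial_center (a point): Small amber vial, 22 mm diameter, 51 mm tall, standing loose in the tray near its +x wall, half-way across; this point is half-way up
- forceps_center (a point): Steel forceps lying loose in the tray between the plates along x, about 120 x 14 x 6 mm; this point is half-way along and half-way up
- beaker_center (a point): Glass beaker, 68 mm diameter, 85 mm high, loose, standing off the lamp's +x end; this point is half-way up on its axis
- flask_center (a point): Stoppered conical flask, 76 mm wide at the foot, 126 mm high, loose, standing on the lamp's -y side; this point is 55 mm above its foot on its axis
- tube0_top (a point): Top of the black cap of a screw-cap glass tube, 16 mm diameter (cap 18 mm), 134 mm long, standing loose in the rack; 143 mm above the bench
- tube1_top (a point): Top of the black cap of a screw-cap glass tube, 16 mm diameter (cap 18 mm), 134 mm long, standing loose in the rack; 143 mm above the bench
- tube2_top (a point): Top of the black cap of a screw-cap glass tube, 16 mm diameter (cap 18 mm), 134 mm long, standing loose in the rack; 143 mm above the bench
- tube3_top (a point): Top of the black cap of a screw-cap glass tube, 16 mm diameter (cap 18 mm), 134 mm long, standing loose in the rack; 143 mm above the bench
- tube4_top (a point): Top of the black cap of a screw-cap glass tube, 16 mm diameter (cap 18 mm), 134 mm long, standing loose in the rack; 143 mm above the bench
There are look-alikes about, which are no part of the job. Leave any orange look-alike of the lamp alone. Leave any brown look-alike of the plate alone.

How it is judged:
By the outcome, as a careful person would: the job done as asked, in the order asked, and still so for the second after the job is handed in, while the arm keeps its last pose, push and grip.
It also fails if it takes over 45 s, if anything falls off the work surface, if the arm or the gripper's body presses on something with over 40 N, if the wrist force passes 120 N, or if a joint passes its speed limit or range.

ROBOT

A 6-joint arm with a two-finger parallel gripper is mounted at the origin on the work surface. World frame = base frame: x ahead of the robot, y to its left, z up, the work surface at z = 0. Lengths are in m, angles in rad, forces in N, time in s.
With the tool pointing down it reaches from about 0.25 to 0.8 m from the base axis. Payload 3.9 kg.
Tool frame: the origin (TCP) lies midway between the tips of the shut fingers; the grasp point (between the pads) lies ctrl.grip_depth behind it (ctrl.grip_depth is the distance from the TCP to the grasp point, in m); z points along the fingers, y is the direction in which the jaws open and shut (so a half turn about z gives the same grasp; the last joint's range is limited). The gripper opens to 85 mm and grips with 20 to 120 N. Pads are 22 mm wide; open, the fingers measure 114 mm over their backs; the gripper's body (76 mm by 85 mm) begins 54 mm behind the grasp point. The pads swing forward as they close: fully open they stand 13 mm farther back than shut.
Start: joints at [1.305, 0.26, -0.138, 1.173, 0, 1.571], TCP at [0.138, 0.507, 0.198] pointing down, gripper open.
Joint ranges: [-2.78, 2.78], [-0.83, 1.72], [-1.28, 1.37], [-1.9, 2.12], [-1.57, 1.48], [-3.14, 3.14]. Speed limits (rad/s): [2.57, 2.57, 3.14, 3.14, 3.14, 3.14].

INTERFACE

Orientations are given as a rotation vector (axis times angle).
In Python, from bench import ctrl gives the robot as it stands. The module is installed in compiled form; this text tells all that it offers.
- The arm moves only by the tool send_rows, never from a script. Its argument "series" is a list of rows, each a list of 3 entries, a list of its own where there are three numbers: the shift along the tool's x, y, z in cm, then the turn, a rotation vector about the tool's x, y, z in rad, then the closure, from -1 (fully open) to 1 (shut), so that 0 is half open. In form: [[[tx, ty, tz], [wx, wy, wz], grip], ...]. A call has 1 to 12 rows; each row is the pose to reach, as a shift and turn from the pose commanded when the call began, along the tool's axes at that moment; what a row does not reach only later rows make up. A row lasts 1/12 s, in which the tool goes at most 41.7 mm and 7.16 degrees, less where a joint would pass 70% of its speed; a pose out of reach is approached as far as the arm can. A call with a gripper value outside its range is refused whole. The fingers move at their own pace and stop on an object; "newtons" is the grip in N (left out, the last holds). Time passes only in rows, so rows that repeat a pose let the fingers close. It gives the time, the measured TCP pose, the force and the opening at its end, in the units of the state.
- ctrl.observe(): the state, without advancing time (a new reading comes with each control period).
- ctrl.camera(name): name is "scene" or "top" or "wrist"; returns the picture (420x560x3 uint8, red, green, blue); there is no depth.
- ctrl.camera_params(name): a dict with "vfov" (degrees; the focal length in pixels is half the picture's height over the tangent of half this angle, whatever the lens; pixels are square), "cx", "cy" (the principal point, pixels), "rvec" (rotation vector, rad) and "tvec" (3), from world to camera coordinates, as OpenCV has them. Camera axes: x right, y down, z forward; pixel columns grow to the right and rows downward; lengths in m; the calibration is good to about 2 mm. A picture is of the moment at which its call begins: read the wrist's pose just before it. camera_params takes no time and is no camera call; for the wrist camera it gives the pose at the moment of the call.
- ctrl.finish_job(): hands the job in, once; it reports no verdict.
The state is a dict: "time_s": time; "joint_positions": joint angles; "qd": joint speeds; "joint_torque": joint torques, N m; "tcp_pos": TCP position; "orientation": TCP orientation; "wrist_force": force on the tool from outside, world axes, zero at the start; "wrist_torque": the same for the moment, N m; "opening": opening from 0.0 (shut) to 1.0 (fully open).
Only numpy, scipy, OpenCV 4.12 (cv2) and the standard library are available. Lean on these libraries where they do the work, as an engineer would, in place of code of your own. Each camera call takes 0.05 s, during which the arm holds its last target.

## Working session

There is one attempt and no reset: what is moved stays moved. The work goes in short steps, Python scripts to look and compute and a tool call to move; the robot and the scene stay as the last step left them, time stands still between calls to the robot, and variables do not carry over. Pictures are saved under pics/ and viewed, and the job is handed in when it is done.

Besides the shell and the picture viewer there is one more tool, called after ">>>" as name(argument=value, ...) on one line, values as JSON. send_rows: Moves the arm, as the interface text tells. Its arguments: {"type":"object","properties":{"series":{"type":"array"},"newtons":{"type":"number"}},"required":["series"]}

```bash
mkdir -p pics; cat > h.py <<'E'
import numpy as np, cv2
from bench import ctrl
def params(n):
    p=ctrl.camera_params(n); f=210/np.tan(np.radians(p['vfov'])/2)
    R=cv2.Rodrigues(np.array(p['rvec'],float))[0]; t=np.array(p['tvec'],float)
    return f,p['cx'],p['cy'],R,t
def ray(P,uv):
    f,cx,cy,R,t=P
    d=R.T@np.array([(uv[0]-cx)/f,(uv[1]-cy)/f,1]); return -R.T@t,d
def onplane(P,uv,z):
    o,d=ray(P,uv); return o+d*(z-o[2])/d[2]
def proj(P,X):
    f,cx,cy,R,t=P; c=R@np.array(X)+t; return np.array([cx+f*c[0]/c[2],cy+f*c[1]/c[2]])
def snap(n,fn):
    P=params(n); im=ctrl.camera(n); cv2.imwrite(f'pics/{fn}.png',cv2.cvtColor(im,cv2.COLOR_RGB2BGR)); return P,im
E
python3 - <<'E'
from h import *
print(ctrl.observe(), ctrl.grip_depth)
for n in ['scene','top','wrist']:
    P,im=snap(n,n+'0'); print(n,ctrl.camera_params(n), 'cam pos',-P[3].T@P[4])
E
```

```text
{'time_s': 0.0, 'joint_positions': array([ 1.30503925e+00,  2.60666890e-01, -1.39355423e-01,  1.17268420e+00,
        1.75976837e-05,  1.57079359e+00]), 'qd': array([ 0.00138258,  0.00050374,  0.0004462 ,  0.00119773,  0.00042668,
       -0.00100439]), 'joint_torque': array([-7.73731572e-04, -4.05683184e+01,  2.53920221e+01,  1.89409166e-02,
        9.56037638e-05, -4.27727485e-06]), 'tcp_pos': array([0.13768807, 0.50586619, 0.19687909]), 'orientation': array([-4.16182590e-01, -3.11362939e+00,  2.97014845e-03]), 'wrist_force': array([-0.2710702 ,  0.00562412,  0.91992105]), 'wrist_torque': array([-0.03589521, -0.02288431,  0.04368214]), 'opening': 0.9999755228157693} 0.0187
scene {'vfov': 56.9662687289307, 'cx': 278.32228926379395, 'cy': 212.4118523726232, 'rvec': array([ 1.30380023,  2.03482056, -1.08873587]), 'tvec': array([ 0.24403778, -0.15591266,  1.40795192])} cam pos [1.22963544 0.32368432 0.67038568]
top {'vfov': 48.842316036676294, 'cx': 279.65304486804024, 'cy': 214.96312620886675, 'rvec': array([ 2.1092106 , -2.09611265,  0.22725627]), 'tvec': array([-0.02751742,  0.52325643,  1.34530645])} cam pos [ 0.2167025  -0.03231869  1.4270247 ]
wrist {'vfov': 61.599419702153924, 'cx': 280.32086044450074, 'cy': 209.91543737272514, 'rvec': array([-2.31340295, -1.76815381, -0.24447094]), 'tvec': array([-0.52338162, -0.03576934,  0.37752529])} cam pos [0.07146229 0.52327422 0.37238715]
```

View pics/scene0.png

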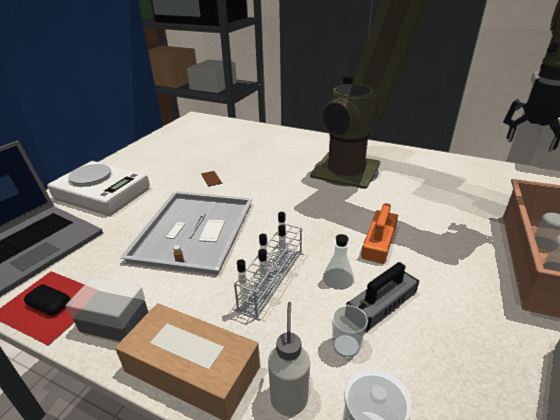

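View pics/top0.png

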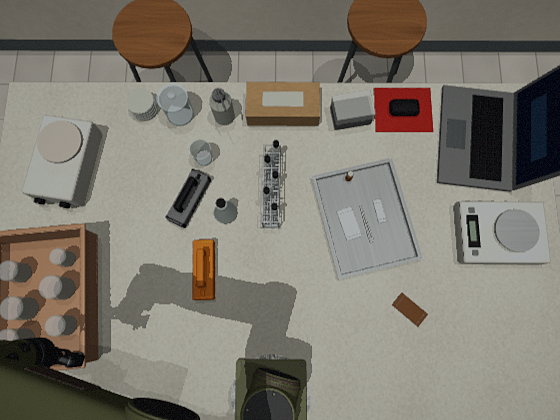

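View pics/wrist0.png

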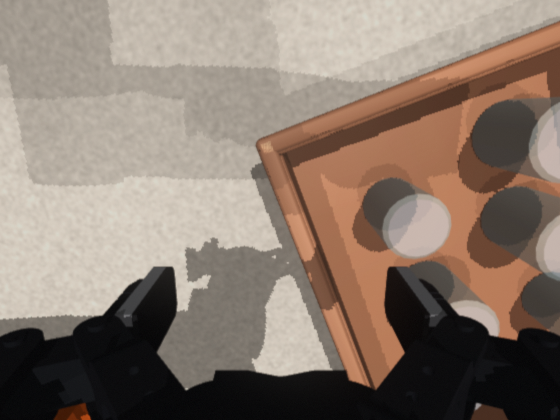

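The top view shows the lamp at about (190,197), the rack at (272,187), the tray at (366,218), the large plate at (348,223) and the small plate at (379,210). The flask is at (224,208), the beaker at (201,153) and the orange decoy at (203,270). I'll zoom in and measure.

```bash
python3 - <<'E'
from h import *
a=cv2.imread('pics/top0.png'); 
cv2.imwrite('pics/z1.png',cv2.resize(a[130:290,150:430],None,fx=2.85,fy=2.85,interpolation=cv2.INTER_CUBIC))
b=cv2.imread('pics/scene0.png')
cv2.imwrite('pics/z2.png',cv2.resize(b[180:380,115:430],None,fx=2.5,fy=2.5,interpolation=cv2.INTER_CUBIC))
P=params('top')
for n,uv,z in [('lamphandle',(190,190),.095),('orange',(203,270),.09),('flask',(221,203),.126),('beaker',(201,150),.085),('plate',(348,223),.007),('rack top',(272,187),.087)]:
    print(n,onplane(P,uv,z))
E
```

```text
lamphandle [0.59005266 0.24412702 0.095     ]
orange [0.35207261 0.19581615 0.09      ]
flask [0.54274161 0.14575086 0.126     ]
beaker [0.72050778 0.21863662 0.085     ]
plate [ 0.51023589 -0.23821139  0.007     ]
rack top [ 0.60301466 -0.00081226  0.087     ]
```

View pics/z1.png

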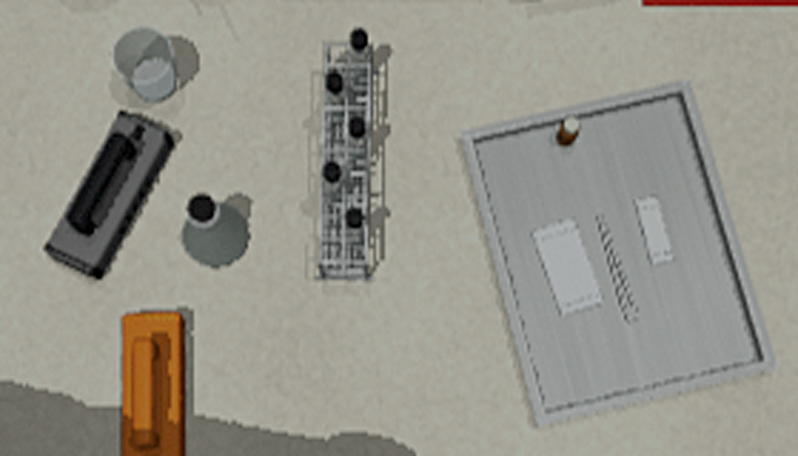

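View pics/z2.png

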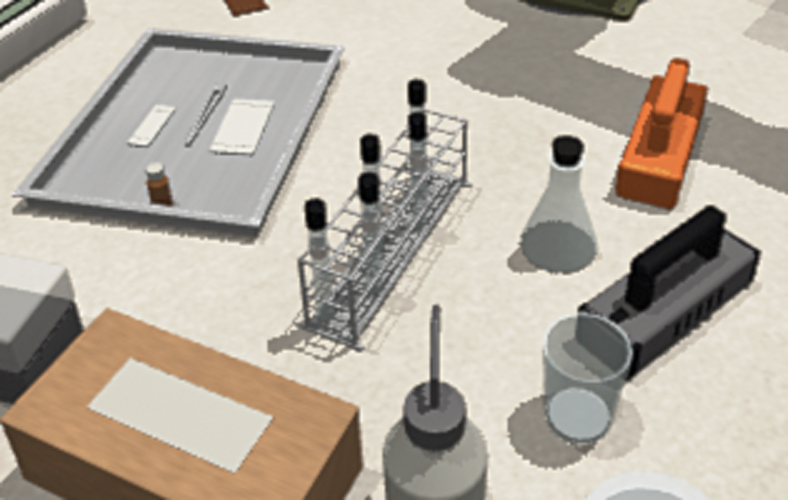

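```bash
cat >> h.py <<'E'
from scipy.spatial.transform import Rotation as Ro
def toolR(yaw): # tool z down, tool x at heading yaw
    c,s=np.cos(yaw),np.sin(yaw); return np.array([[c,s,0],[s,-c,0],[0,0,-1.]])
def move(pos,yaw,p0=None,R0=None):
    o=ctrl.observe()
    if p0 is None: p0=o['tcp_pos']
    if R0 is None: R0=Ro.from_rotvec(o['orientation']).as_matrix()
    sh=R0.T@(np.array(pos)-p0)*100; w=Ro.from_matrix(R0.T@toolR(yaw)).as_rotvec()
    print('shift cm',sh.round(2),'turn',w.round(4),'dist',np.linalg.norm(sh),'deg',np.degrees(np.linalg.norm(w)))
E
python3 - <<'E'
from h import *
o=ctrl.observe(); R0=Ro.from_rotvec(o['orientation']).as_matrix(); print(R0.round(3))
Pw=params('wrist'); c=-Pw[3].T@Pw[4]; print('cam in tool',R0.T@(c-o['tcp_pos']),'cam R in tool\n',(R0.T@Pw[3].T).round(3))
P=params('top')
S=lambda x,y:(150+(x+.5)/2.85-.5,130+(y+.5)/2.85-.5)
def ax(a,b,z):
    A,B=onplane(P,S(*a),z),onplane(P,S(*b),z); print((A+B)/2,np.degrees(np.arctan2(*(B-A)[1::-1])),np.linalg.norm(B-A))
ax((82,232),(127,137),.095)   # handle
ax((74,263),(148,126),.044) # box
ax((582,308),(555,226),.007) # plate
# tray
for p in [(464,132),(686,85),(771,365),(538,423)]: print(onplane(P,S(*p),.022))
for n,p,z in [('vial',(570,126),.055),('flask',(201,206),.126),('bk',(145,50),.085)]: print(n,onplane(P,S(*p),z))
E
```

```text
[[-0.965  0.263 -0.   ]
 [ 0.263  0.965 -0.001]
 [ 0.    -0.002 -1.   ]]
cam in tool [ 0.06847268 -0.0009694  -0.17544387] cam R in tool
 [[ 0.    -0.962 -0.273]
 [ 1.    -0.     0.001]
 [-0.001 -0.273  0.962]]
[0.57675579 0.25421113 0.095     ] -22.10978534859994 0.11138715533169567
[0.57981265 0.25730329 0.044     ] -25.27470626761628 0.17036315291611404
[ 0.50942736 -0.24168316  0.007     ] 16.529941732938696 0.09577025882568128
[ 0.65873082 -0.12733622  0.022     ]
[ 0.71510962 -0.37666999  0.022     ]
[ 0.40035569 -0.453055    0.022     ]
[ 0.337127   -0.20287142  0.022     ]
vial [ 0.65578061 -0.24041605  0.055     ]
flask [0.54585141 0.14817697 0.126     ]
bk [0.72955231 0.22041195 0.085     ]
```

```bash
python3 - <<'E'
from h import *
move([.565,.262,.245],np.radians(156))
E
```

```text
shift cm [-47.64 -12.33  -4.78] turn [-1.500e-03  1.000e-04  1.531e-01] dist 49.437922988852705 deg 8.773775264176207
```

>>> send_rows(series=[[[-2,-0.5,-1.5],[0,0,0],-1],[[-6,-1.5,-3],[0,0,0.03],-1],[[-10,-2.6,-4.8],[0,0,0.06],-1],[[-14,-3.6,-4.8],[0,0,0.09],-1],[[-18,-4.7,-4.8],[0,0,0.12],-1],[[-22,-5.7,-4.8],[0,0,0.15],-1],[[-26,-6.7,-4.8],[0,0,0.153],-1],[[-30,-7.8,-4.8],[0,0,0.153],-1],[[-34,-8.8,-4.8],[0,0,0.153],-1],[[-38,-9.8,-4.8],[0,0,0.153],-1],[[-42,-10.9,-4.8],[0,0,0.153],-1],[[-45,-11.7,-4.8],[0,0,0.153],-1]])

```text
time_s: 1.15
tcp_pos: [0.5436, 0.2734, 0.2452]
orientation: [0.655, 3.072, -0.001]
wrist_force: [0.6, -0.2, 0.3]
opening: 0.997
```

```bash
python3 - <<'E'
from h import *
o=ctrl.observe(); print(o['time_s'],o['tcp_pos'],o['joint_positions'],o['qd'].round(3)); move([.565,.262,.245],np.radians(156))
E
```

```text
1.15 [0.54361059 0.27335296 0.24516916] [ 4.66255139e-01  3.95617616e-01  1.84730855e-01  1.36018886e+00
 -5.71535722e-04  8.86571758e-01] [-0.555  0.39   0.601  0.215  0.02  -0.552]
shift cm [-2.42 -0.16  0.02] turn [-0.0006  0.0003 -0.0014] dist 2.4216216208802255 deg 0.09006779766305127
```

>>> send_rows(series=[[[0,0,0],[0,0,0],-1],[[0,0,0],[0,0,0],-1],[[0,0,0],[0,0,0],-1]])

```text
time_s: 1.4
tcp_pos: [0.5408, 0.2753, 0.2451]
orientation: [-0.653, -3.071, 0.001]
wrist_force: [-0.8, -0.6, 0.6]
opening: 0.997
```

```bash
python3 - <<'E'
from h import *
o=ctrl.observe(); print(o['time_s'],o['tcp_pos'],o['orientation'],abs(o['qd']).max()); 
P,im=snap('wrist','w1'); print(proj(P,[.578,.256,.095]))
E
```

```text
1.4 [0.54076953 0.27532216 0.24512368] [-6.53390765e-01 -3.07126065e+00  9.73805335e-04] 0.025379039076378868
[278.59129981 227.95370037]
```

View pics/w1.png

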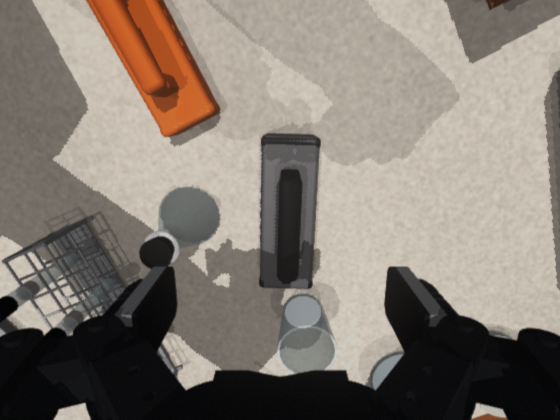

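The wrist view shows the lamp upright in the frame, with its box at about x 261–320, y 134–288 and the black handle bar at about x 279–301, y 170–285. The beaker is just below it and the flask is to the left. I'll mask the handle next.

```bash
python3 - <<'E'
from h import *
a=cv2.imread('pics/w1.png')
cv2.imwrite('pics/w1z.png',cv2.resize(a[120:300,240:340],None,fx=3.3,fy=3.3,interpolation=cv2.INTER_NEAREST))
P=params('wrist')
g=a.max(2)
for v in range(130,296,8): print(v,' '.join('%3d'%x for x in g[v,254:326:2]))
E
```

```text
130 176 178 183 186 184 182 182 178 169 157 152 153 151 154 156 160 159 158 160 163 164 159 154 153 155 162 161 158 164 170 179 179 180 180 177 178
138 198 196 194 167  53  50  50  48  49  48  50  49  49  48  51  52  51  50  54  55  54  53  56  59  58  59  61  64  63  62  61  56  72 153 173 179
146 204 203 200 154  66  86 105  95  96  96  96  94  94  95  94  96  94  94  94  94  92  90  94  93  93  94  93  93  93  93  93  69  43 128 170 171
154 206 204 199 174  76  98  97  96  95  93  94  93  94  93  93  93  93  93  93  93 102  95  93  93  94  93  94  96 107 101  95  83  92 180 204 196
162 201 200 201 179  76 100 115 115 114 114 115 112 106  90 100  89  98 101 110 110 110 111 111 106  99 104  96 102 102 103 108  85 108 180 204 205
170 198 194 187 166  74  99 113 113 113 112 108 103 102  93  42  38  36  36  36  37  36  40  64  91  91  91  94 109 108 109 104  84 137 198 202 204
178 204 200 189 163  75 100 114 113 112 112 106 102  97  50  35  36  35  36  34  36  35  35  34  53  92  91  94 103 109 110  98  79 171 197 205 202
186 205 200 193 160  76 102 111 111 112 111 104  79  59  36  39 
[... 1307 characters left out ...]
  61  61  55  28  30  30  30  30  29  30  29  28  30  34  52  60  61  61  61  57  60  92 116 123 193 200 201
266 125 120 110  59  55  61  61  60  61  61  60  54  28  27  29  29  29  30  30  30  29  29  39  60  61  62  60  60  56  67  99 119 120 172 203 204
274 120 120 118  57  56  60  60  59  61  58  60  52  26  26  27  29  30  28  29  28  28  28  48  61  60  60  60  59  55  96 166 193 199 200 204 202
282 116 116 103  29  34  57  58  59  59  58  59  59  60  56  31  29  29  28  47  80  92  94  94  95  94  95  95  72  36 108 189 180 177 186 197 201
290 115 115 119 118 111 113 114 115 114 113 104 106 100  97  98 126 178 185 184 180 177 158 174 163 158 160 155 150 150 158 157 156 168 183 175 177
```

View pics/w1z.png

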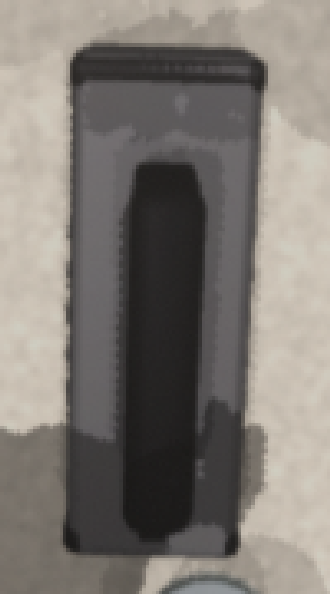

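```bash
python3 - <<'E'
from h import *
P=params('wrist')
a=onplane(P,(290,194),.09);b=onplane(P,(287.5,266),.09); print(a,b,'yaw',np.degrees(np.arctan2(*(a-b)[1::-1])))
d=(a-b)/np.linalg.norm(a-b)
for n,uv,z in [('base near',(291,134),0),('cap top near',(291,144),.044),('far top',(287,288.),.044),('bar near',(290.5,183),.095),('bar near',(290.5,170),.077),('bar far',(287.3,284),.095)]:
    X=onplane(P,uv,z); print(n,X,'along',(X-b)@d)
for (u0,v0,u1,v1) in [(261.5,150,260.5,275),(317,150,311,275)]:
    a1=onplane(P,(u0,v0),.044);b1=onplane(P,(u1,v1),.044); print('box edge yaw',np.degrees(np.arctan2(*(a1-b1)[1::-1])),(a1+b1)/2, 'across',np.cross(d,(a1+b1)/2-b)[2])
E
```

```text
[0.55223644 0.27986527 0.09      ] [0.62041599 0.24739806 0.09      ] yaw 154.53613542914866
base near [0.506908   0.30345413 0.        ] along 0.12658228746026734
cap top near [0.51334801 0.29926479 0.044     ] along 0.11896670956284904
far top [0.66600462 0.22777665 0.044     ] along -0.0495960603450775
bar near [0.54156449 0.28488098 0.095     ] along 0.08730707385027683
bar near [0.53316869 0.28907472 0.077     ] along 0.09669034194411763
bar far [0.63650991 0.2400257  0.095     ] along -0.01770018112293964
box edge yaw 154.75485288724815 [0.57215798 0.23715613 0.044     ] across 0.02999512573345382
box edge yaw 154.89295975157233 [0.59612971 0.2911256  0.044     ] across -0.029038015622013663
```

```bash
python3 - <<'E'
from h import *
move([.5856,.2638,.16],np.radians(154.7))
C=np.array([.5856,.2638,0]);y=np.radians(154.7);d=np.array([np.cos(y),np.sin(y),0]);n=np.array([-d[1],d[0],0])
for nm in ['top','scene']:
    im=cv2.imread(f'pics/{nm}0.png'); P=params(nm)
    def L(c,l,w,z,col):
        pts=np.array([proj(P,c+s*d*l/2+t*n*w/2+[0,0,z]) for s,t in [(1,1),(1,-1),(-1,-1),(-1,1)]])
        c0=pts.mean(0); return pts,col
    s=4; u,v=proj(P,C+[0,0,.05]).astype(int); x0,y0=u-70,v-60
    z=cv2.resize(im[y0:y0+120,x0:x0+140],None,fx=5,fy=5,interpolation=cv2.INTER_CUBIC)
    for a in [(C,.18,.062,.044,(0,0,255)),(C,.11,.022,.095,(0,255,0)),(C,.18,.062,0,(255,0,0))]:
        p,c=L(*a); cv2.polylines(z,[(((p-[x0,y0]+.5)*5)).astype(np.int32)],True,c,1)
    cv2.imwrite(f'pics/ov_{nm}.png',z)
E
```

```text
shift cm [-4.63  0.75  8.54] turn [-0.0007 -0.0011  0.0234] dist 9.740967216614363 deg 1.3434202718064914
```

View pics/ov_top.png

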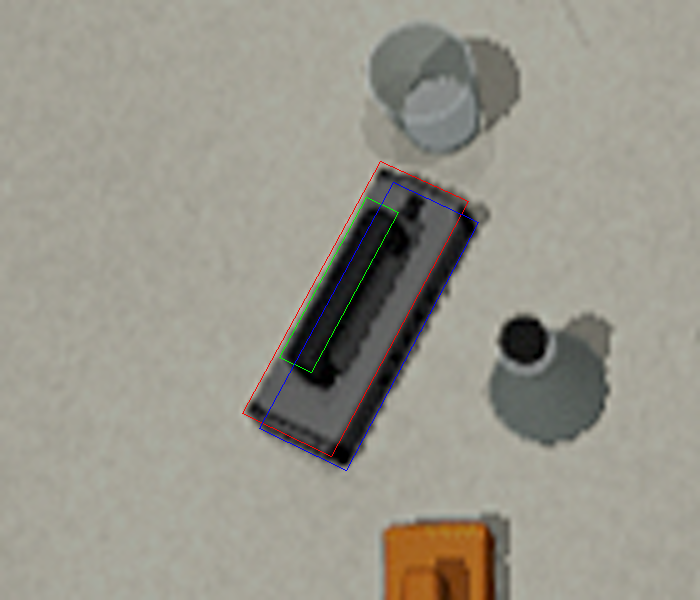

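View pics/ov_scene.png

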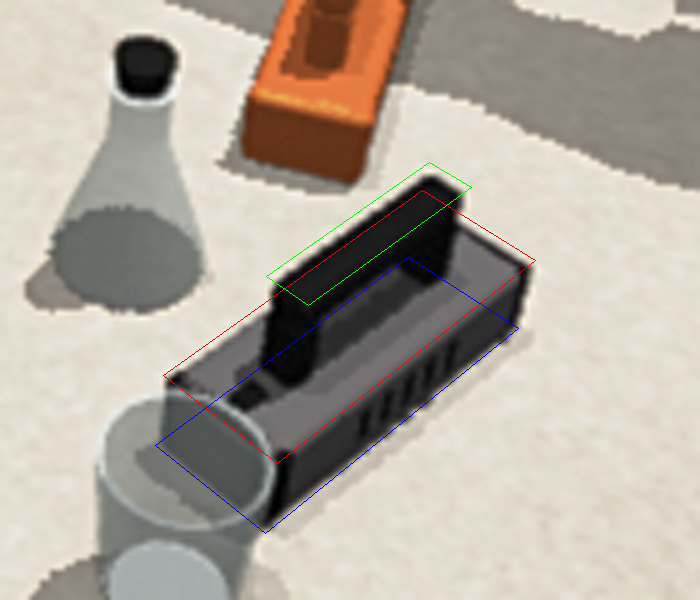

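The lamp outline reprojected from the wrist estimate agrees with the top and scene views to about 1–2 px. I'll descend to hover and look again.

>>> send_rows(series=[[[-2,0.4,3],[0,0,0.02],-0.5],[[-4,0.7,6],[0,0,0.023],-0.5],[[-4.6,0.7,8.5],[0,0,0.023],-0.5],[[-4.6,0.7,8.5],[0,0,0.023],-0.5],[[-4.6,0.7,8.5],[0,0,0.023],-0.5]])

```text
time_s: 1.87
tcp_pos: [0.5838, 0.2635, 0.1597]
orientation: [-0.685, -3.062, 0.004]
wrist_force: [-0.0, -0.6, 0.8]
opening: 0.749
```

```bash
python3 - <<'E'
from h import *
o=ctrl.observe(); print(o['time_s'],o['tcp_pos'],o['orientation'],abs(o['qd']).max(),o['opening']); 
P,im=snap('wrist','w2'); np.save('Pw2.npy',np.array([0]))
C=np.array([.5856,.2638,0]);y=np.radians(154.7);d=np.array([np.cos(y),np.sin(y),0]);n=np.array([-d[1],d[0],0])
z=cv2.cvtColor(im,cv2.COLOR_RGB2BGR)
for l,w,h,c in [(.18,.062,.044,(0,0,255)),(.11,.022,.095,(0,255,0))]:
    p=np.array([proj(P,C+s*d*l/2+t*n*w/2+[0,0,h]) for s,t in [(1,1),(1,-1),(-1,-1),(-1,1)]]); cv2.polylines(z,[p.round().astype(np.int32)],True,c,1); print(p.round(1).tolist())
cv2.imwrite('pics/w2o.png',z)
E
```

```text
1.8667 [0.58375572 0.26348295 0.15965436] [-0.68525743 -3.06212843  0.00357292] 0.05925218456366009 0.748601656580712
[[243.5, 83.8], [322.9, 83.9], [316.2, 291.6], [248.7, 291.5]]
[[266.9, 133.6], [299.8, 133.7], [297.5, 283.1], [268.2, 283.0]]
```

View pics/w2o.png

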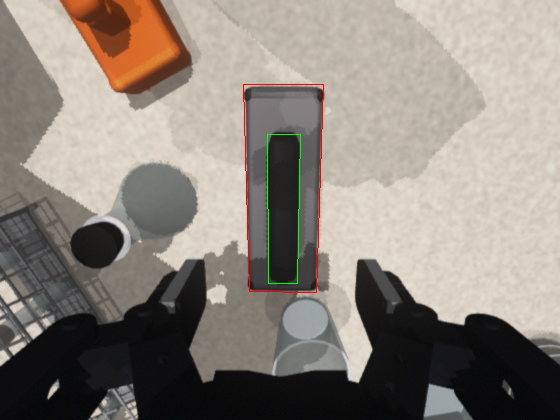

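The overlay matches the lamp to within 2–3 px, so the alignment is good. Next I descend, then grip.

```bash
python3 - <<'E'
from h import *
o=ctrl.observe(); print(o['tcp_pos'],o['orientation']);move([.5858,.2635,.064],np.radians(154.7))
E
```

```text
[0.58494986 0.26407523 0.16157731] [-6.85656394e-01 -3.06511405e+00  8.78162279e-05]
shift cm [-0.11 -0.01  9.76] turn [-0.0002 -0.0007  0.0014] dist 9.758270538085787 deg 0.0914509225915877
```

>>> send_rows(series=[[[0,0,3],[0,0,0],-0.4],[[-0.1,0,6],[0,0,0],-0.4],[[-0.1,0,8],[0,0,0],-0.4],[[-0.1,0,9.4],[0,0,0],-0.4],[[-0.1,0,9.7],[0,0,0],-0.4],[[-0.1,0,9.7],[0,0,0],-0.4],[[-0.1,0,9.7],[0,0,0],-0.4]], newtons=70)

```text
time_s: 2.5
tcp_pos: [0.5882, 0.2639, 0.0662]
orientation: [0.686, 3.063, 0.003]
wrist_force: [-0.4, 1.3, 0.5]
opening: 0.701
```

```bash
python3 - <<'E'
from h import *
o=ctrl.observe(); print(o)
P,im=snap('wrist','w3');P,im=snap('scene','s3'); cv2.imwrite('pics/s3z.png',cv2.resize(cv2.cvtColor(im[180:380,280:480],cv2.COLOR_RGB2BGR),None,fx=3,fy=3))
E
```

```text
{'time_s': 2.5, 'joint_positions': array([ 4.21715502e-01,  5.34673599e-01, -5.75739453e-02,  9.74942258e-01,
        6.34373632e-05,  8.62610102e-01]), 'qd': array([-0.00511556, -0.00485351,  0.01028349, -0.00493919,  0.00069626,
       -0.00046093]), 'joint_torque': array([ 4.89484705e-02, -5.26950037e+01,  2.30552030e+01,  3.11605004e-02,
        2.88730174e-03,  8.19012621e-04]), 'tcp_pos': array([0.58819343, 0.26390686, 0.06621808]), 'orientation': array([0.68633606, 3.06278231, 0.00346965]), 'wrist_force': array([-0.39260696,  1.25724298,  0.50336716]), 'wrist_torque': array([ 0.03673329,  0.05501611, -0.07154646]), 'opening': 0.7008866456686393}
```

View pics/w3.png

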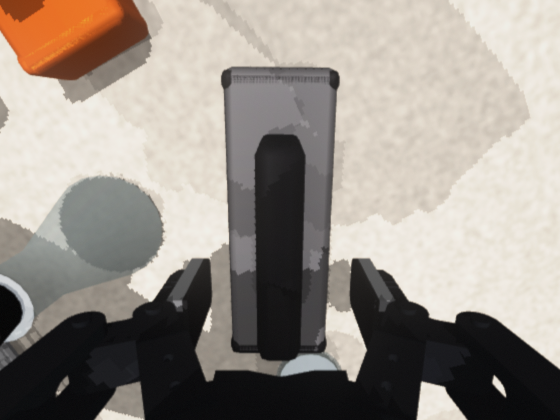

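View pics/s3z.png

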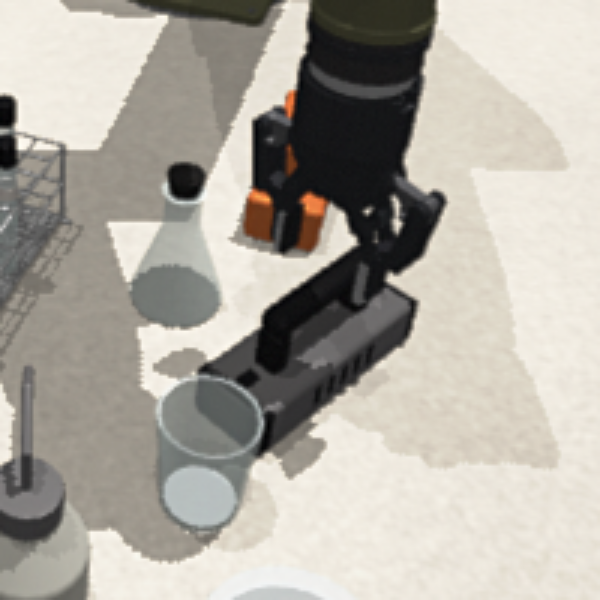

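```bash
python3 - <<'E'
from h import *
o=ctrl.observe();R=Ro.from_rotvec(o['orientation']).as_matrix();t=o['tcp_pos'];print(t,R.round(3))
for nm in ['wrist','scene']:
    P=params(nm); print(nm,'barC',proj(P,[.5856,.2638,.086]),'tcp',proj(P,t),'pads',[proj(P,t+R@[0,s*.036,-.01]).round(0) for s in (1,-1)],'shut grasp',proj(P,t+R@[0,0,-.0187]))
E
```

```text
[0.58860174 0.26373567 0.0662152 ] [[-0.904  0.427  0.004]
 [ 0.427  0.904  0.002]
 [-0.003  0.003 -1.   ]]
wrist barC [279.47429614 253.64926378] tcp [281.72945803 243.76078471] pads [array([353., 251.]), array([210., 251.])] shut grasp [281.89692658 257.94457201]
scene barC [386.22179851 275.76436457] tcp [384.61735419 283.33489461] pads [array([399., 289.]), array([372., 271.])] shut grasp [385.80522994 276.99794079]
```

The jaws straddle the middle of the bar, and the fingertip projections match both views. Closing now.

>>> send_rows(series=[[[0,0,0.1],[0,0,0],1],[[0,0,0.1],[0,0,0],1],[[0,0,0.1],[0,0,0],1],[[0,0,0.1],[0,0,0],1],[[0,0,0.1],[0,0,0],1],[[0,0,0.1],[0,0,0],1],[[0,0,0.1],[0,0,0],1],[[0,0,0.1],[0,0,0],1],[[0,0,0.1],[0,0,0],1],[[0,0,0.1],[0,0,0],1]], newtons=80)

```text
time_s: 3.43
tcp_pos: [0.5871, 0.2627, 0.0626]
orientation: [-0.688, -3.065, 0.0]
wrist_force: [-0.1, -0.1, 0.7]
opening: -0.003
```

>>> send_rows(series=[[[0,0,-0.5],[0,0,0],1],[[0,0,-1],[0,0,0],1],[[0,0,-1.5],[0,0,0],1],[[0,0,-2],[0,0,0],1],[[0,0,-2],[0,0,0],1]])

```text
time_s: 3.85
tcp_pos: [0.5882, 0.2632, 0.0845]
orientation: [0.688, 3.063, 0.003]
wrist_force: [0.2, -0.0, -0.6]
opening: 0.002
```

```bash
python3 - <<'E'
from h import *
o=ctrl.observe(); print({k:o[k] for k in ['time_s','tcp_pos','orientation','wrist_force','wrist_torque','opening']})
P,im=snap('wrist','w4');P,im=snap('scene','s4'); cv2.imwrite('pics/s4z.png',cv2.resize(cv2.cvtColor(im[180:380,280:480],cv2.COLOR_RGB2BGR),None,fx=3,fy=3))
E
```

```text
{'time_s': 3.85, 'tcp_pos': array([0.58821253, 0.26320522, 0.08446946]), 'orientation': array([6.87823236e-01, 3.06307448e+00, 2.57848921e-03]), 'wrist_force': array([ 0.18827424, -0.02572326, -0.55946118]), 'wrist_torque': array([ 0.004443  , -0.03923618,  0.00996426]), 'opening': 0.0016538514092350718}
```

View pics/w4.png

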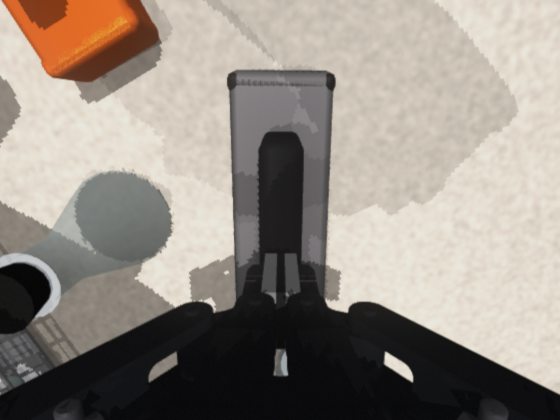

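View pics/s4z.png

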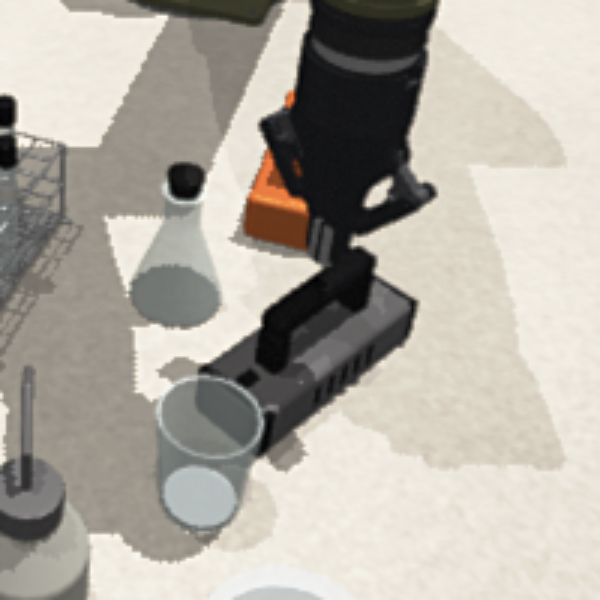

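The grip missed: the jaws shut fully (opening about 0) and the scene view shows the fingers above the bar, with the lamp still on the bench. I'll find the real fingertip height from the images.

```bash
python3 - <<'E'
from h import *
o=ctrl.observe();R=Ro.from_rotvec(o['orientation']).as_matrix();t=o['tcp_pos'];print(t)
P=params('scene')
for dz in [0,-.01,-.02,-.03,-.04]: print(dz,'scene',proj(P,t+R@[0,0,dz]).round(1),'crop',((proj(P,t+R@[0,0,dz])-[280,180])*3).round(0),'wrist',[proj(params('wrist'),t+R@[x,0,dz]).round(0) for x in (0,.011)])
a=cv2.imread('pics/s4.png'); cv2.imwrite('pics/s4y.png',cv2.resize(a[230:330,330:430],None,fx=6,fy=6,interpolation=cv2.INTER_NEAREST))
a=cv2.imread('pics/w4.png'); cv2.imwrite('pics/w4y.png',cv2.resize(a[220:330,200:360],None,fx=5,fy=5,interpolation=cv2.INTER_NEAREST))
E
```

```text
[0.5875301  0.26290194 0.08329585]
0 scene [385.4 277.1] crop [316. 291.] wrist [array([282., 244.]), array([282., 224.])]
-0.01 scene [386.1 273.7] crop [318. 281.] wrist [array([282., 251.]), array([282., 230.])]
-0.02 scene [386.7 270.2] crop [320. 271.] wrist [array([282., 259.]), array([282., 237.])]
-0.03 scene [387.4 266.7] crop [322. 260.] wrist [array([282., 268.]), array([282., 245.])]
-0.04 scene [388.1 263.1] crop [324. 249.] wrist [array([282., 278.]), array([282., 254.])]
```

View pics/s4y.png

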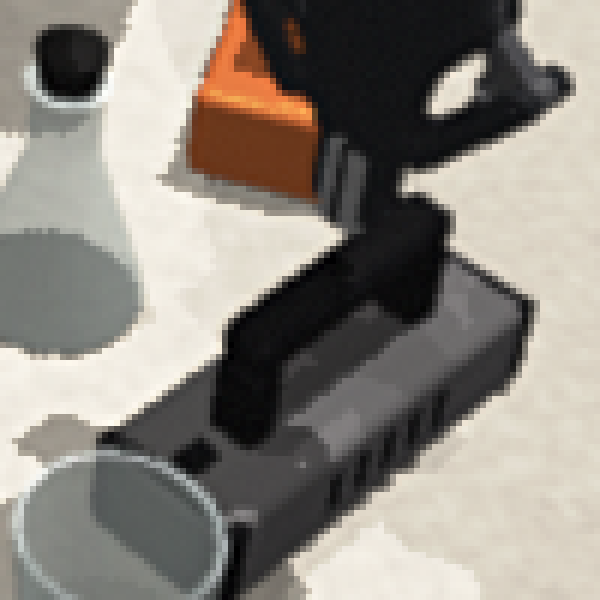

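View pics/w4y.png

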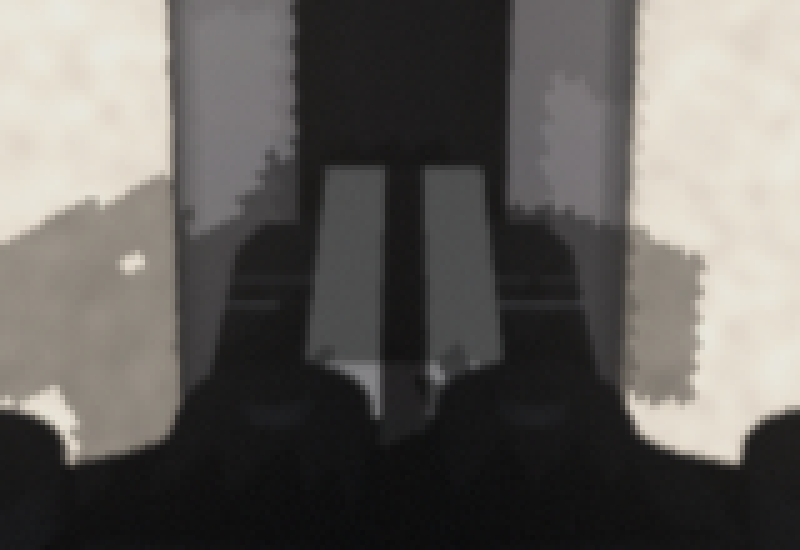

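Both views put the real fingertips about 30–38 mm short of the reported TCP. That explains a shut with no contact at TCP z = 0.063. I'll open, descend to TCP z of about 0.036 so the tips come just below the bar, and check by camera before closing.

>>> send_rows(series=[[[0.1,0,-1.5],[0,0,0],-0.4],[[0.1,0,-1.5],[0,0,0],-0.4],[[0.1,0,-1.5],[0,0,0],-0.4],[[0.1,0,-1.5],[0,0,0],-0.4],[[0.1,0,-1.5],[0,0,0],-0.4],[[0.1,0,-1.5],[0,0,0],-0.4],[[0.1,0,0],[0,0,0],-0.4],[[0.1,0,1.5],[0,0,0],-0.4],[[0.1,0,3],[0,0,0],-0.4],[[0.1,0,3.6],[0,0,0],-0.4],[[0.1,0,3.8],[0,0,0],-0.4],[[0.1,0,3.8],[0,0,0],-0.4]])

```text
time_s: 4.95
tcp_pos: [0.5858, 0.2629, 0.0441]
orientation: [-0.688, -3.064, 0.001]
wrist_force: [-0.3, -0.3, 0.4]
opening: 0.698
```

```bash
python3 - <<'E'
from h import *
o=ctrl.observe(); print({k:o[k] for k in ['time_s','tcp_pos','orientation','wrist_force','wrist_torque','opening']})
P,im=snap('wrist','w5');P,im=snap('scene','s5'); cv2.imwrite('pics/s5y.png',cv2.resize(cv2.cvtColor(im[230:330,330:430],cv2.COLOR_RGB2BGR),None,fx=6,fy=6,interpolation=cv2.INTER_NEAREST))
E
```

```text
{'time_s': 4.95, 'tcp_pos': array([0.58578762, 0.26292222, 0.04411272]), 'orientation': array([-6.88107858e-01, -3.06418717e+00,  1.28921284e-03]), 'wrist_force': array([-0.27710819, -0.33341151,  0.42762172]), 'wrist_torque': array([ 0.03239676, -0.01978711,  0.00104045]), 'opening': 0.6976385417052005}
```

View pics/w5.png

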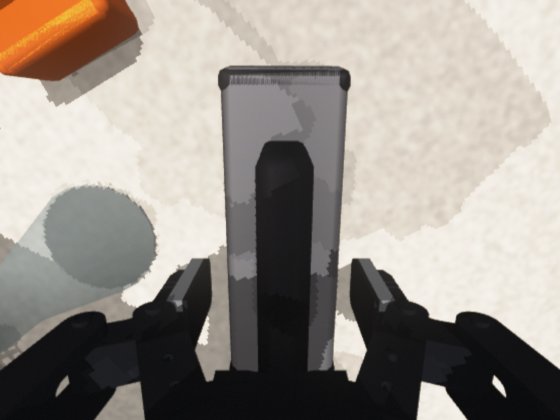

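View pics/s5y.png

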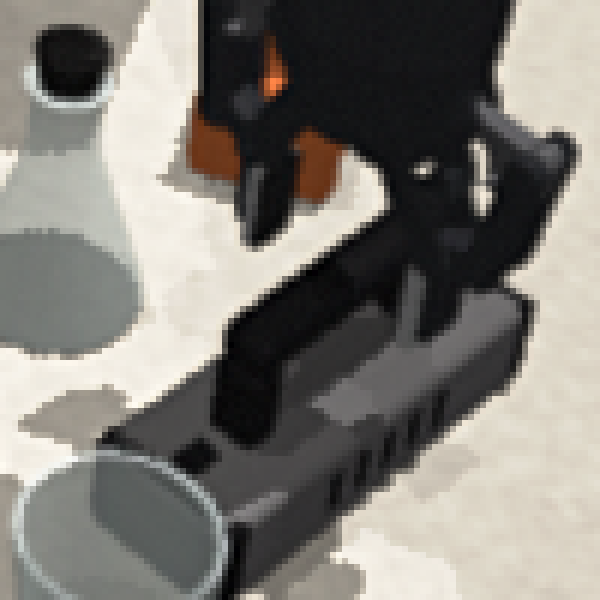

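```bash
python3 - <<'E'
from h import *
o=ctrl.observe();R=Ro.from_rotvec(o['orientation']).as_matrix();t=o['tcp_pos'];print(t)
P=params('scene')
for dz in [-.01,-.02,-.03,-.04,-.05]: print(dz,(t+R@[0,0,dz])[2].round(4),[((proj(P,t+R@[0,y,dz])-[330,230])*6).round(0) for y in (-.034,.034)],'wrist',[proj(params('wrist'),t+R@[.011,y,dz]).round(0) for y in (-.03,.03)])
E
```

```text
[0.58682432 0.26340402 0.04540425]
-0.01 0.0554 [array([250., 288.]), array([402., 391.])] wrist [array([221., 230.]), array([342., 230.])]
-0.02 0.0654 [array([253., 268.]), array([406., 371.])] wrist [array([218., 237.]), array([346., 237.])]
-0.03 0.0754 [array([256., 248.]), array([410., 350.])] wrist [array([214., 245.]), array([350., 245.])]
-0.04 0.0854 [array([260., 228.]), array([415., 330.])] wrist [array([210., 254.]), array([355., 254.])]
-0.05 0.0954 [array([263., 208.]), array([419., 309.])] wrist [array([205., 264.]), array([360., 264.])]
```

Opened tips are at z of about 0.08, level with the bar, so I need about 15 mm more depth.

>>> send_rows(series=[[[0,0,0.5],[0,0,0],-0.4],[[0,0,1.0],[0,0,0],-0.4],[[0,0,1.5],[0,0,0],-0.4],[[0,0,1.5],[0,0,0],-0.4],[[0,0,1.5],[0,0,0],-0.4]])

```text
time_s: 5.47
tcp_pos: [0.5857, 0.2629, 0.0291]
orientation: [-0.688, -3.064, 0.001]
wrist_force: [-0.4, 0.7, -0.3]
opening: 0.701
```

```bash
python3 - <<'E'
from h import *
o=ctrl.observe(); print({k:o[k] for k in ['time_s','tcp_pos','orientation','wrist_force','wrist_torque','opening']})
P,im=snap('scene','s6'); cv2.imwrite('pics/s6y.png',cv2.resize(cv2.cvtColor(im[230:330,330:430],cv2.COLOR_RGB2BGR),None,fx=6,fy=6,interpolation=cv2.INTER_NEAREST))
E
```

```text
{'time_s': 5.4667, 'tcp_pos': array([0.58570189, 0.26290423, 0.02912873]), 'orientation': array([-6.88052842e-01, -3.06429687e+00,  1.15597525e-03]), 'wrist_force': array([-0.36160371,  0.71231218, -0.31279433]), 'wrist_torque': array([-0.00339514, -0.0085324 ,  0.03705654]), 'opening': 0.7005317610298084}
```

View pics/s6y.png

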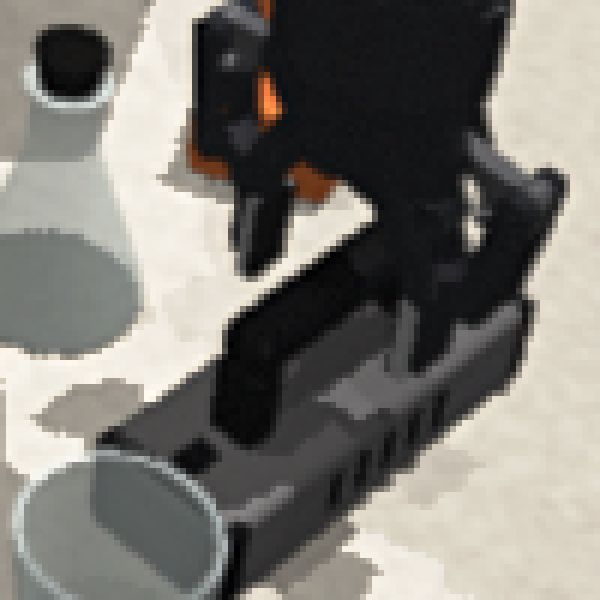

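The scene crop shows both fingers now reaching below the bar (tips at about (255,272) and (425,370)). Closing.

>>> send_rows(series=[[[0,0,0],[0,0,0],1],[[0,0,0],[0,0,0],1],[[0,0,0],[0,0,0],1],[[0,0,0],[0,0,0],1],[[0,0,0],[0,0,0],1],[[0,0,0],[0,0,0],1],[[0,0,0],[0,0,0],1],[[0,0,0],[0,0,0],1]], newtons=80)

```text
time_s: 6.18
tcp_pos: [0.5867, 0.2636, 0.0301]
orientation: [0.688, 3.065, 0.002]
wrist_force: [-0.8, 2.0, 3.4]
opening: 0.244
```

```bash
python3 - <<'E'
from h import *
o=ctrl.observe(); print({k:o[k] for k in ['time_s','tcp_pos','orientation','wrist_force','wrist_torque','opening']})
P,im=snap('wrist','w7')
E
```

```text
{'time_s': 6.1833, 'tcp_pos': array([0.58669049, 0.26362373, 0.03013577]), 'orientation': array([6.87924045e-01, 3.06459344e+00, 1.64586275e-03]), 'wrist_force': array([-0.81984698,  1.98709148,  3.44538355]), 'wrist_torque': array([ 0.33668912, -0.02093461, -0.06300275]), 'opening': 0.24361282742893256}
```

View pics/w7.png

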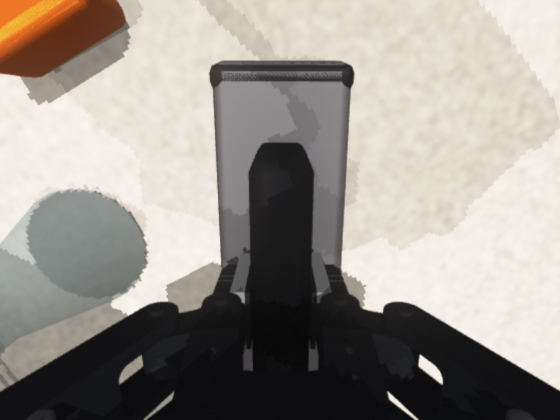

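Gripped: the opening is 0.24, about 21 mm. Now a trial lift.

>>> send_rows(series=[[[0,0,-0.4],[0,0,0],1],[[0,0,-1],[0,0,0],1],[[0,0,-2],[0,0,0],1],[[0,0,-3],[0,0,0],1],[[0,0,-3],[0,0,0],1],[[0,0,-3],[0,0,0],1]])

```text
time_s: 6.73
tcp_pos: [0.5872, 0.2635, 0.0609]
orientation: [0.688, 3.063, 0.002]
wrist_force: [1.1, 0.6, -3.4]
opening: 0.247
```

```bash
python3 - <<'E'
from h import *
o=ctrl.observe(); print({k:o[k] for k in ['time_s','tcp_pos','orientation','wrist_force','wrist_torque','opening']})
P,im=snap('scene','s8'); cv2.imwrite('pics/s8z.png',cv2.resize(cv2.cvtColor(im[180:380,280:480],cv2.COLOR_RGB2BGR),None,fx=3,fy=3))
E
```

```text
{'time_s': 6.7333, 'tcp_pos': array([0.58722257, 0.2634681 , 0.06094196]), 'orientation': array([6.88090133e-01, 3.06325399e+00, 2.10842257e-03]), 'wrist_force': array([ 1.12172403,  0.57440029, -3.41073681]), 'wrist_torque': array([ 0.0151191 , -0.02037295,  0.03434995]), 'opening': 0.2470118015879728}
```

View pics/s8z.png

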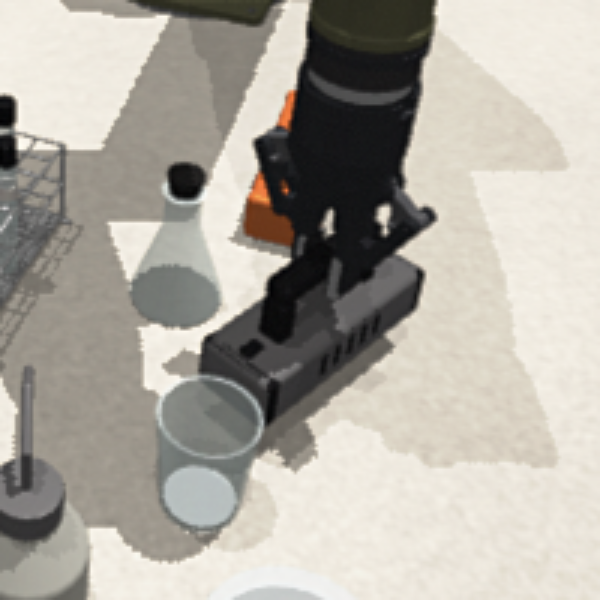

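The lamp is lifted about 3 cm and level. I'll raise it to travel height, then measure the plate from the existing pictures.

>>> send_rows(series=[[[0,0,-1],[0,0,0],1],[[0,0,-2.5],[0,0,0],1],[[0,0,-4.5],[0,0,0],1],[[0,0,-6.5],[0,0,0],1],[[0,0,-8.5],[0,0,0],1],[[0,0,-10.5],[0,0,0],1],[[0,0,-12.5],[0,0,0],1],[[0,0,-14.5],[0,0,0],1],[[0,0,-15.5],[0,0,0],1],[[0,0,-16],[0,0,0],1],[[0,0,-16],[0,0,0],1],[[0,0,-16],[0,0,0],1]])

```text
time_s: 7.78
tcp_pos: [0.5858, 0.2629, 0.2188]
orientation: [-0.688, -3.064, 0.001]
wrist_force: [-0.4, -0.8, -4.9]
opening: 0.243
```

```bash
python3 - <<'E'
from h import *
for nm,(x0,x1,y0,y1) in [('top',(330,395,190,245)),('scene',(155,240,200,260))]:
    im=cv2.imread(f'pics/{nm}0.png'); P=params(nm)
    sub=im[y0:y1,x0:x1]; mn=sub.min(2)
    print(nm,np.percentile(mn,[5,50,90,97,99.5]))
    th=(np.percentile(mn,50)+np.percentile(mn,98))/2
    m=(mn>th).astype(np.uint8)
    n,lab,st,ce=cv2.connectedComponentsWithStats(m)
    for i in range(1,n):
        if st[i,4]<40: continue
        cs,_=cv2.findContours((lab==i).astype(np.uint8),cv2.RETR_EXTERNAL,cv2.CHAIN_APPROX_NONE)
        pts=np.argwhere(lab==i)[:,::-1]+[x0,y0]
        W=np.array([onplane(P,p,.007)[:2] for p in pts]).astype(np.float32)
        r=cv2.minAreaRect(W*1000); q=np.array([onplane(P,p,.007)[:2] for p in pts]).mean(0)
        C=np.cov(W.T);ev,v=np.linalg.eigh(C); print(st[i],'mean',q.round(4),'minrect',np.round(r[0],1),np.round(r[1],1),round(r[2],1),'pca yaw',np.degrees(np.arctan2(v[1,1],v[0,1])),'len',np.sqrt(12*ev))
    cv2.imwrite(f'pics/pl_{nm}.png',np.hstack([cv2.resize(sub,None,fx=6,fy=6,interpolation=cv2.INTER_NEAREST),cv2.resize(cv2.merge([m*255]*3),None,fx=6,fy=6,interpolation=cv2.INTER_NEAREST)]))
E
```

```text
top [136. 147. 169. 171. 173.]
[ 43   9  13  23 145] mean [ 0.552  -0.3374] minrect [ 552.9 -337.1] [71.5 23.2] 13.3 pca yaw -168.43967240590794 len [0.02250056 0.06888284]
[  7  17  24  34 438] mean [ 0.5105 -0.2403] minrect [ 510.3 -240.5] [98.5 47. ] 18.1 pca yaw -162.5342636147375 len [0.04702062 0.09477644]
scene [ 93. 182. 211. 225. 228.]
[ 0  0 11 13 74] mean [ 0.4671 -0.4704] minrect [ 478.  -466.7] [68.5 32.6] 23.6 pca yaw -152.5599773878466 len [0.02570995 0.06335061]
[ 45  20  24  21 329] mean [ 0.5138 -0.239 ] minrect [ 512.6 -239.7] [98.1 48.3] 18.0 pca yaw -161.41450718217473 len [0.04840942 0.09573657]
[ 12  22  18  16 119] mean [ 0.5555 -0.3359] minrect [ 554.4 -336.4] [73.2 23.2] 11.6 pca yaw -167.11636111096823 len [0.02377262 0.07340823]
[ 75  37  10  23 122] mean [ 0.5679 -0.1261] minrect [ 557.  -136.8] [92.3 23.3] 30.1 pca yaw -158.086978040346 len [0.01873929 0.0803353 ]
```

```bash
python3 - <<'E'
from h import *
move([.4745,-.126,.222],np.radians(197.7)); print(ctrl.observe()['tcp_pos'],ctrl.observe()['joint_positions'].round(3))
E
```

```text
shift cm [ -6.57 -39.92  -0.28] turn [-7.000e-04 -1.300e-03 -7.507e-01] dist 40.45701763460243 deg 43.011769054197444
[0.58579426 0.26294764 0.21878318] [ 0.422  0.463  0.226  1.335 -0.     0.864]
```

View pics/pl_top.png

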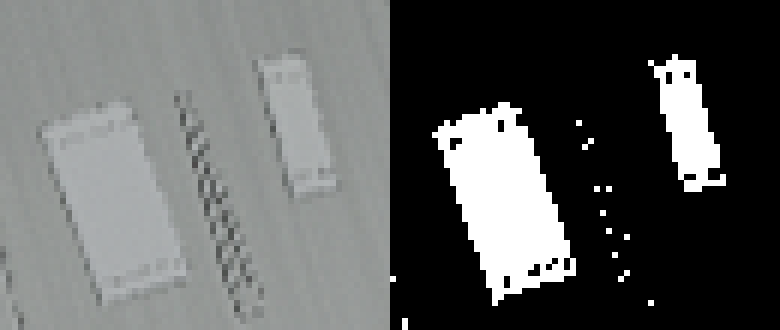

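The mask shows the large plate on the left (about 98×47 mm) and the small one on the right, so they are clearly told apart. Now carrying the lamp over the rack.

>>> send_rows(series=[[[-0.1,-0.8,-0.3],[0,0,-0.02],1],[[-0.4,-2.4,-0.3],[0,0,-0.05],1],[[-0.8,-4.8,-0.3],[0,0,-0.09],1],[[-1.3,-7.8,-0.3],[0,0,-0.15],1],[[-1.8,-11,-0.3],[0,0,-0.21],1],[[-2.3,-14,-0.3],[0,0,-0.27],1],[[-2.8,-17,-0.3],[0,0,-0.33],1],[[-3.3,-20,-0.3],[0,0,-0.39],1],[[-3.8,-23,-0.3],[0,0,-0.45],1],[[-4.3,-26,-0.3],[0,0,-0.51],1],[[-4.8,-29,-0.3],[0,0,-0.56],1],[[-5.2,-31.5,-0.3],[0,0,-0.6],1]])

```text
time_s: 8.78
tcp_pos: [0.4965, -0.0456, 0.2211]
orientation: [0.251, -3.128, 0.0]
wrist_force: [-0.0, 0.9, -3.9]
opening: 0.248
```

```bash
python3 - <<'E'
from h import *
o=ctrl.observe(); print({k:o[k] for k in ['time_s','tcp_pos','wrist_force','opening','joint_positions']}); move([.4745,-.126,.222],np.radians(197.7))
E
```

```text
{'time_s': 8.7833, 'tcp_pos': array([ 0.4964782 , -0.04559377,  0.22114625]), 'wrist_force': array([-0.02181213,  0.85038502, -3.8953198 ]), 'opening': 0.24822041436557282, 'joint_positions': array([-9.10755178e-02,  2.08095134e-01, -1.46414173e-01,  1.21948600e+00,
       -7.07019617e-04, -2.50960835e-01])}
shift cm [ 3.45 -7.59 -0.07] turn [ 0.0004 -0.0033 -0.149 ] dist 8.336025081526909 deg 8.541240407206132
```

>>> send_rows(series=[[[1.0,-2.2,0],[0,0,-0.05],1],[[2,-4.4,0],[0,0,-0.1],1],[[2.8,-6.2,0],[0,0,-0.13],1],[[3.3,-7.2,0],[0,0,-0.15],1],[[3.5,-7.6,0],[0,0,-0.15],1],[[3.5,-7.6,0],[0,0,-0.15],1],[[3.5,-7.6,0],[0,0,-0.15],1]])

```text
time_s: 9.37
tcp_pos: [0.4755, -0.1239, 0.2219]
orientation: [0.481, -3.103, -0.002]
wrist_force: [0.3, -0.3, -3.3]
opening: 0.242
```

```bash
python3 - <<'E'
from h import *
o=ctrl.observe(); print({k:o[k] for k in ['time_s','tcp_pos','orientation','wrist_force','opening','joint_positions']},abs(o['qd']).max())
P,im=snap('wrist','w9'); 
import pickle; pickle.dump(P,open('P9.pkl','wb'))
E
```

```text
{'time_s': 9.3667, 'tcp_pos': array([ 0.47551659, -0.1238903 ,  0.22190887]), 'orientation': array([ 4.81040867e-01, -3.10335519e+00, -1.99053090e-03]), 'wrist_force': array([ 0.28332507, -0.3042106 , -3.30450889]), 'opening': 0.24236856220400096, 'joint_positions': array([-2.55373108e-01,  1.94100903e-01, -1.62553030e-01,  1.21572551e+00,
        6.95252908e-04, -5.62939357e-01])} 0.016965468336357963
```

View pics/w9.png

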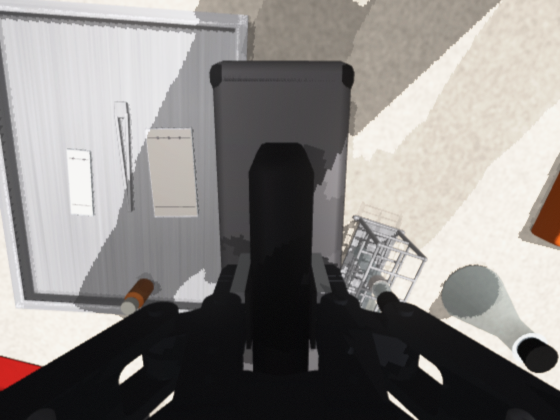

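The wrist view shows the large plate at left of the lamp (corners about (147,128), (192,128), (198,217), (154,217)), the forceps at (124,155), the small plate at (80,182) and the vial at (138,295). I'll measure the plate precisely and check how the lamp sits in the grip.

```bash
python3 - <<'E'
from h import *
import pickle; P=pickle.load(open('P9.pkl','rb'))
im=cv2.imread('pics/w9.png'); x0,x1,y0,y1=135,212,115,230
sub=im[y0:y1,x0:x1].astype(int)
wm=sub[:,:,2]-sub[:,:,0]  # warm: R-B
print(np.percentile(wm,[5,25,50,75,95])); print(wm[60,::4],sub[60,::4,2])
m=((wm>8)&(sub[:,:,2]>110)).astype(np.uint8); m=cv2.morphologyEx(m,cv2.MORPH_CLOSE,np.ones((5,5)));m=cv2.morphologyEx(m,cv2.MORPH_OPEN,np.ones((7,7)))
cs,_=cv2.findContours(m,cv2.RETR_EXTERNAL,cv2.CHAIN_APPROX_NONE); c=max(cs,key=cv2.contourArea)
W=np.array([onplane(P,p[0]+[x0,y0],.007)[:2] for p in c])*1000
r=cv2.minAreaRect(W.astype(np.float32)); print(r)
M=cv2.moments(W.astype(np.float32)); print('centroid',M['m10']/M['m00'],M['m01']/M['m00'])
cv2.imwrite('pics/m9.png',np.hstack([cv2.resize(sub.astype(np.uint8),None,fx=5,fy=5,interpolation=cv2.INTER_NEAREST),cv2.resize(cv2.merge([m*255]*3),None,fx=5,fy=5,interpolation=cv2.INTER_NEAREST)]))
E
```

```text
[-2. -1.  0. 12. 14.]
[-1 -1 -1  0 11 14 14 12 12 12 12 12 12 13 14 -2 -1  0 -2 -1] [145 142 148 144 191 192 191 192 192 192 192 191 191 193 193 121 147 148
 146 144]
((511.85723876953125, -240.21975708007812), (96.14620971679688, 48.19822692871094), 18.178678512573242)
centroid 511.85658119852354 -240.2058805535174
```

View pics/m9.png

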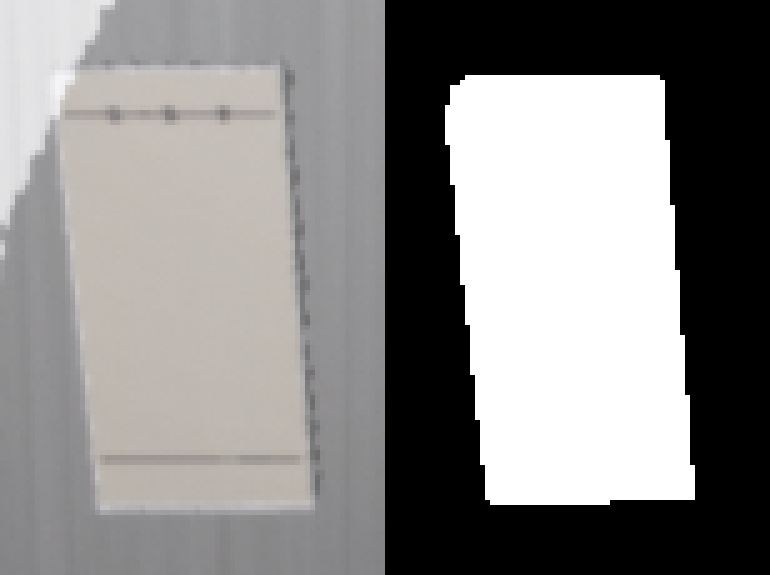

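```bash
python3 - <<'E'
from h import *
import pickle; P=pickle.load(open('P9.pkl','rb'))
g=lambda x,y:onplane(P,(x/5-.5+135,y/5-.5+115),.007)
L=(g(59,120),g(97,500));Rr=(g(285,75),g(315,500));T=g(170,67);B=g(206,509)
for e in (L,Rr): v=e[1]-e[0]; print('yaw',np.degrees(np.arctan2(v[1],v[0])))
v=B-T; print('end',np.linalg.norm(v),(T+B)/2)
# lamp in gripper: project expected lamp (centre on tcp) into w9
o=ctrl.observe();R=Ro.from_rotvec(o['orientation']).as_matrix();t=o['tcp_pos']; print(t,np.degrees(np.arctan2(R[1,0],R[0,0])),R[2])
rise=.222-.030
C=np.array([t[0],t[1],rise])
d=np.r_[R[:2,0],0];d/=np.linalg.norm(d);n=np.array([-d[1],d[0],0])
im=cv2.imread('pics/w9.png')
for l,w,h,c in [(.18,.062,.044,(0,0,255)),(.11,.022,.095,(0,255,0)),(.18,.062,0,(255,0,0))]:
    p=np.array([proj(P,C+s*d*l/2+q*n*w/2+[0,0,h]) for s,q in [(1,1),(1,-1),(-1,-1),(-1,1)]]); cv2.polylines(im,[p.round().astype(np.int32)],True,c,1); print(h,p.round(1).tolist())
cv2.imwrite('pics/w9o.png',im)
z=im[40:280,190:370]; cv2.imwrite('pics/w9oz.png',cv2.resize(z,None,fx=2.5,fy=2.5,interpolation=cv2.INTER_NEAREST))
E
```

```text
yaw 17.52756076045619
yaw 17.84065866986808
end 0.0997109032507106 [ 0.51149267 -0.23991043  0.007     ]
[ 0.47581535 -0.12362237  0.22213355] -162.3298101139621 [ 5.69915889e-04  1.13860253e-03 -9.99999189e-01]
0.044 [[210.1, 59.8], [356.0, 59.7], [337.6, 403.8], [227.7, 404.0]]
0.095 [[249.4, 158.0], [319.7, 157.9], [311.5, 435.2], [256.2, 435.3]]
0 [[225.4, 71.0], [339.2, 70.9], [327.4, 352.2], [236.8, 352.4]]
```

View pics/w9oz.png

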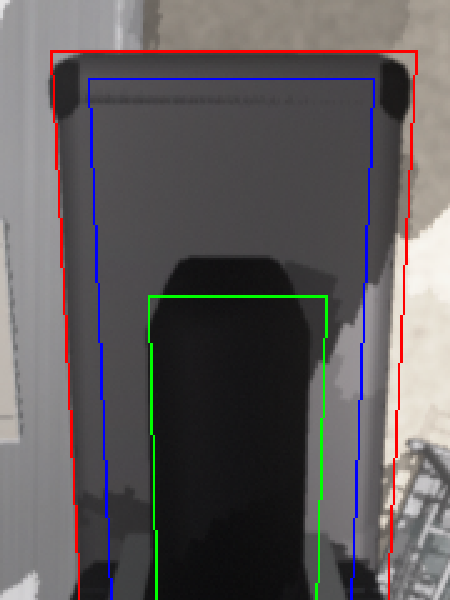

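```bash
python3 - <<'E'
from h import *
move([.5115,-.240,.222],np.radians(197.7)); move([.5115,-.240,.080],np.radians(197.7))
E
```

```text
shift cm [  0.13 -12.17  -0.  ] turn [ 0.0011 -0.0006 -0.0005] dist 12.172577517454192 deg 0.07881564025366349
shift cm [  0.12 -12.19  14.2 ] turn [ 0.0011 -0.0006 -0.0005] dist 18.713388656820186 deg 0.07881564025366349
```

>>> send_rows(series=[[[0,-1,0],[0,0,0],1],[[0,-2.8,0],[0,0,0],1],[[0,-5,0],[0,0,0],1],[[0.1,-7.2,0],[0,0,0],1],[[0.1,-9.2,0],[0,0,0],1],[[0.1,-10.9,0],[0,0,0],1],[[0.1,-11.9,0],[0,0,0],1],[[0.1,-12.2,0],[0,0,0],1],[[0.1,-12.2,0],[0,0,0],1]])

```text
time_s: 10.17
tcp_pos: [0.5123, -0.2411, 0.2223]
orientation: [0.482, -3.104, -0.001]
wrist_force: [0.6, 0.5, -4.0]
opening: 0.242
```

>>> send_rows(series=[[[0,0,0.7],[0,0,0],1],[[0,0,2],[0,0,0],1],[[0,0,4],[0,0,0],1],[[0,0,6],[0,0,0],1],[[0,0,8],[0,0,0],1],[[0,0,10],[0,0,0],1],[[0,0,11.8],[0,0,0],1],[[0,0,13],[0,0,0],1],[[0,0,13.8],[0,0,0],1],[[0,0,14.2],[0,0,0],1],[[0,0,14.2],[0,0,0],1],[[0,0,14.2],[0,0,0],1]])

```text
time_s: 11.17
tcp_pos: [0.5124, -0.2407, 0.0812]
orientation: [-0.483, 3.104, -0.001]
wrist_force: [0.5, -0.0, -4.8]
opening: 0.242
```

```bash
cat > look.py <<'E'
from h import *
import sys
k=sys.argv[1]
o=ctrl.observe(); print({q:o[q] for q in ['time_s','tcp_pos','orientation','wrist_force','wrist_torque','opening']},abs(o['qd']).max())
R=Ro.from_rotvec(o['orientation']).as_matrix();t=o['tcp_pos']; print('yaw',np.degrees(np.arctan2(R[1,0],R[0,0])),R[2])
C=np.array([t[0],t[1],t[2]-.0301]); d=np.r_[R[:2,0],0];d/=np.linalg.norm(d);n=np.array([-d[1],d[0],0])
for nm in ['scene','top']:
    P,im=snap(nm,nm+k); f=6 if nm=='scene' else 7
    u,v=proj(P,[.5115,-.24,.05]).astype(int); x0,y0=u-55,v-48
    sub=cv2.resize(cv2.cvtColor(im[y0:y0+85,x0:x0+110],cv2.COLOR_RGB2BGR),None,fx=f,fy=f,interpolation=cv2.INTER_CUBIC)
    cv2.imwrite(f'pics/{nm}{k}z.png',sub); s2=sub.copy()
    for l,w,h,c in [(.18,.062,.044,(0,0,255)),(.18,.062,0,(255,0,0)),(.11,.022,.095,(0,255,0))]:
        p=np.array([proj(P,C+s*d*l/2+q*n*w/2+[0,0,h]) for s,q in [(1,1),(1,-1),(-1,-1),(-1,1)]])
        cv2.polylines(s2,[((p-[x0,y0]+.5)*f).astype(np.int32)],True,c,1)
    cv2.imwrite(f'pics/{nm}{k}o.png',s2)
E
python3 look.py A
```

```text
{'time_s': 11.1667, 'tcp_pos': array([ 0.51239591, -0.24074303,  0.08122017]), 'orientation': array([-4.82863294e-01,  3.10357547e+00, -5.15355400e-04]), 'wrist_force': array([ 0.45043794, -0.01408125, -4.83461417]), 'wrist_torque': array([-0.02073848,  0.00341849, -0.0099016 ]), 'opening': 0.24208912587942963} 0.018254813645105495
yaw -162.31330307192596 [-6.20580093e-04 -4.28655921e-04 -9.99999716e-01]
```

View pics/sceneAo.png

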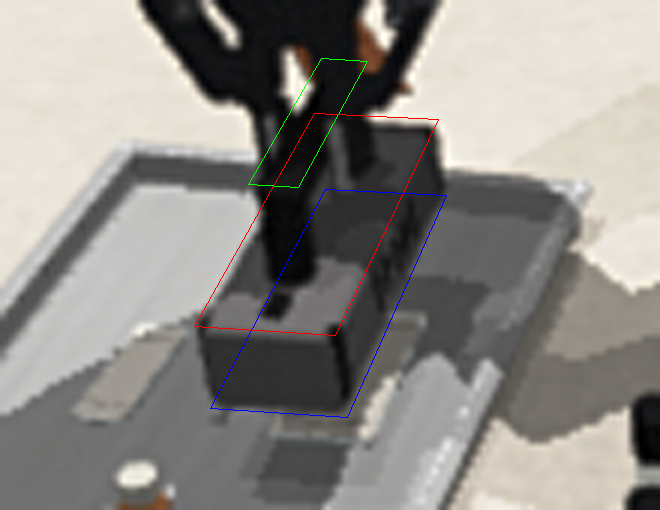

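View pics/topAo.png

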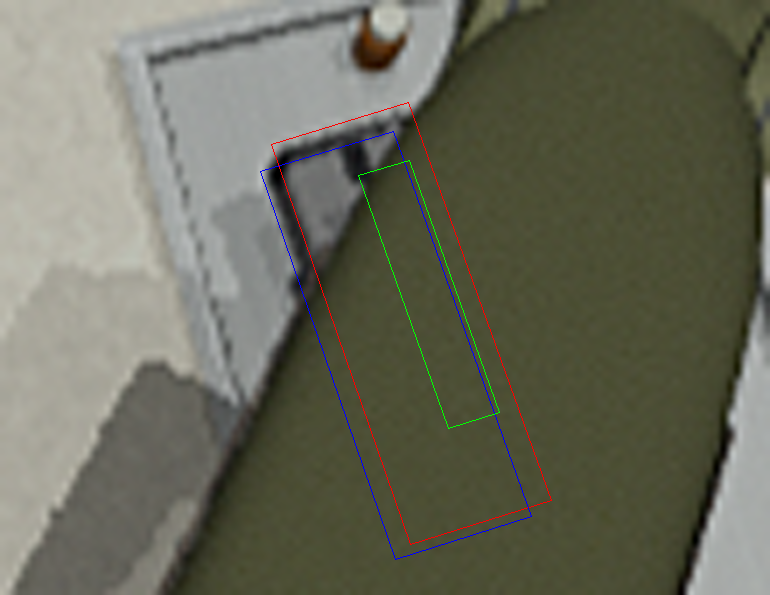

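```bash
python3 - <<'E'
import cv2
a=cv2.imread('pics/sceneA.png')
from h import *
P=params('scene');u,v=proj(P,[.5115,-.24,.05]).astype(int); print(u,v)
x0,y0=u-25,v-40
cv2.imwrite('pics/A8.png',cv2.resize(a[y0:y0+65,x0:x0+60],None,fx=9,fy=9,interpolation=cv2.INTER_NEAREST)); print(x0,y0)
E
```

```text
209 216
184 176
```

View pics/A8.png

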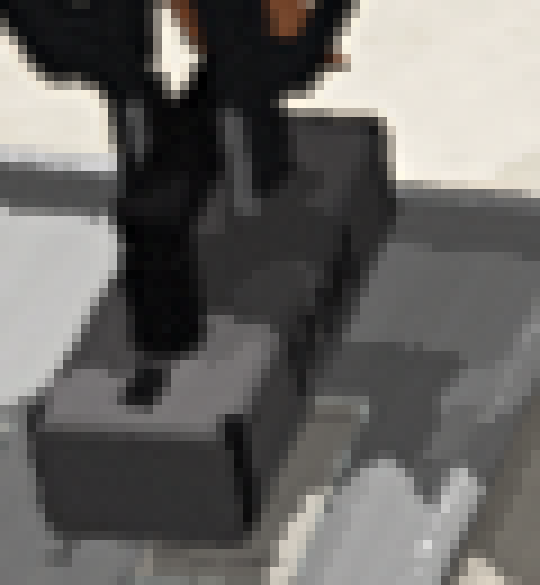

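```bash
python3 - <<'E'
from h import *
P=params('scene')
o=ctrl.observe();R=Ro.from_rotvec(o['orientation']).as_matrix();t=o['tcp_pos'];print(t)
C=np.array([t[0],t[1],t[2]-.0301]);d=np.r_[R[:2,0],0];n=np.array([-d[1],d[0],0])
def pr(C,d,n):
  for l,c in [(-1,'front'),(1,'far')]:
    for h in (.044,0):
      for q in (-1,1): print(c,h,q,proj(P,C+l*d*.09+q*n*.031+[0,0,h]).round(1))
pr(C,d,n)
f=lambda x,y:(184+x/9-.5,176+y/9-.5)
print('meas front top R',f(232,420),'top L',f(40,415),'bot R',f(250,545),'bot L',f(45,530),'far top',f(388,122),'far bot',f(395,212))
y=np.radians(154.7);print('bench');pr(np.array([.5856,.2638,0]),np.array([np.cos(y),np.sin(y),0]),np.array([-np.sin(y),np.cos(y),0]))
u,v=proj(P,[.5856,.2638,.05]).astype(int);x0,y0=u-70,v-60
g=lambda x,y:(x0+x/5-.5,y0+y/5-.5)
print('meas front bot R',g(268,525),'front top R',g(280,460),'far top',g(530,265),'far bot',g(517,328))
E
```

```text
[ 0.51289556 -0.24120963  0.08176749]
front 0.044 -1 [209.1 223.4]
front 0.044 1 [185.6 221.9]
front 0 -1 [211.2 237. ]
front 0 1 [188.2 235.5]
far 0.044 -1 [226.3 187.3]
far 0.044 1 [205.7 186.2]
far 0 -1 [227.7 200. ]
far 0 1 [207.5 198.9]
meas front top R (209.27777777777777, 222.16666666666666) top L (187.94444444444446, 221.61111111111111) bot R (211.27777777777777, 236.05555555555554) bot L (188.5, 234.38888888888889) far top (226.61111111111111, 189.05555555555554) far bot (227.38888888888889, 199.05555555555554)
bench
front 0.044 -1 [368.  319.2]
front 0.044 1 [345.2 301.6]
front 0 -1 [365.6 333.2]
front 0 1 [343.6 315.5]
far 0.044 -1 [419.6 278.6]
far 0.044 1 [396.9 264.6]
far 0 -1 [416.1 292.3]
far 0 1 [394.1 278.1]
meas front bot R (np.float64(366.1), np.float64(331.5)) front top R (np.float64(368.5), np.float64(318.5)) far top (np.float64(418.5), np.float64(279.5)) far bot (np.float64(415.9), np.float64(292.1))
```

Scene corner positions now match the bench ones to about 1 px, so the lamp is level and hasn't slipped. Final descent of 2.9 cm with a 1 mm lateral correction.

>>> send_rows(series=[[[0,0.1,0.4],[0,0,0],1],[[0,0.1,1],[0,0,0],1],[[0,0.1,1.6],[0,0,0],1],[[0,0.1,2.1],[0,0,0],1],[[0,0.1,2.5],[0,0,0],1],[[0,0.1,2.8],[0,0,0],1],[[0,0.1,2.9],[0,0,0],1],[[0,0.1,2.9],[0,0,0],1],[[0,0.1,2.9],[0,0,0],1],[[0,0.1,2.9],[0,0,0],1],[[0,0.1,2.9],[0,0,0],1]])

```text
time_s: 12.18
tcp_pos: [0.512, -0.2401, 0.052]
orientation: [-0.482, 3.104, -0.001]
wrist_force: [-0.1, 0.4, -4.0]
opening: 0.243
```

```bash
python3 look.py B; python3 - <<'E'
from h import *
a=cv2.imread('pics/sceneB.png');cv2.imwrite('pics/B8.png',cv2.resize(a[176:256,170:250],None,fx=7,fy=7,interpolation=cv2.INTER_NEAREST))
P,im=snap('wrist','wB')
print([ctrl.observe()['tcp_pos'].round(4) for _ in range(2)])
E
```

```text
{'time_s': 12.1833, 'tcp_pos': array([ 0.51200768, -0.24014095,  0.05202933]), 'orientation': array([-4.82087042e-01,  3.10381286e+00, -5.61074379e-04]), 'wrist_force': array([-0.12037067,  0.37200429, -3.98243339]), 'wrist_torque': array([ 0.01082972, -0.00631808,  0.01440255]), 'opening': 0.2433323014907285} 0.0010812010018666197
yaw -162.34261849290496 [-5.02247834e-04 -4.39548344e-04 -9.99999777e-01]
[array([ 0.5119, -0.2401,  0.0519]), array([ 0.5119, -0.2401,  0.0519])]
```

View pics/sceneBo.png

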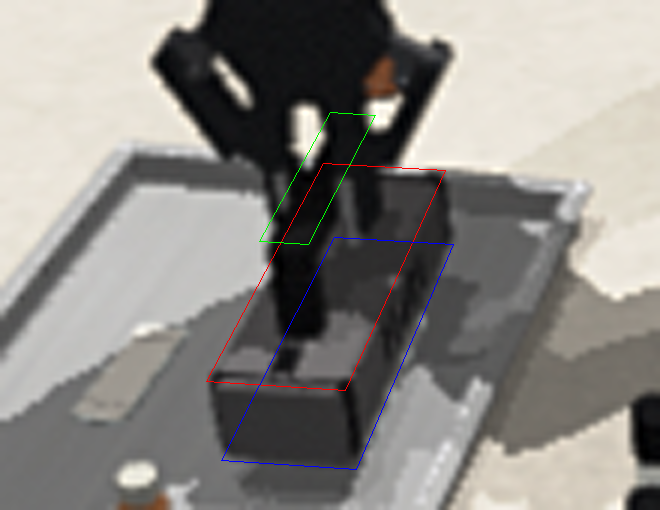

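View pics/B8.png

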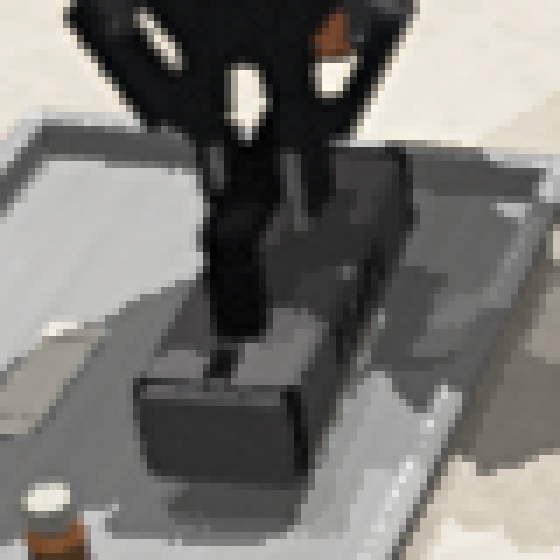

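View pics/wB.png

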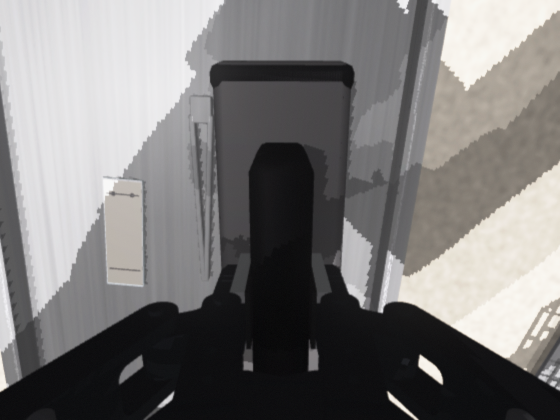

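The lamp is steady (joint speeds about 0) and carrying its full weight (-4.0 N). It is level and centred, with about 15 mm clearance, and the forceps, vial and small plate look undisturbed. Handing in.

```bash
python3 -c "
from bench import ctrl
print(ctrl.finish_job()); o=ctrl.observe(); print(o['time_s'],o['tcp_pos'],o['opening'],o['wrist_force'])"
```

```text
the job is handed in; nothing more can be done
None
the job is handed in; nothing more can be done
```

The lamp is held over the large plate and the job is handed in, at about 12 s on the clock. I gripped the lamp by its handle, carried it over the rack with its underside at about 190 mm, and lowered it over the plate.

**One miss on the way:** the first grip shut on nothing, above the bar. The images showed the fingertips about 35 mm short of the reported tool point. I went about 35 mm deeper, and the second grip held. Nothing was touched in the miss: wrist force stayed near zero.

**Last checks before handing in:**
- **Position:** the tool was at (0.512, -0.240), against a measured plate centre of (0.5115, -0.240).
- **Direction:** the tool's heading was 17.66°, against about 17.7° for the plate.
- **Height and level:** the underside was about 14.8 mm above the plate by the arm's reading, and the tool was within 0.05° of vertical.
- **Grip:** the opening was steady at 0.24, and the wrist force was -4.0 N, consistent with the lamp's full weight, so it rests on nothing.
- **Surroundings:** the small plate, forceps and vial looked undisturbed in the final pictures.

**What I could not confirm:**
- The scene camera agrees with the expected lamp outline only to about 1–2 px (3–5 mm), with the same offset it showed on the bench.
- The lamp hides most of the plate, so I could not check the centring from above. It rests on the plate measurement and on the lamp not having shifted in the grip, which the wrist camera shows to about 1 px.

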